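# Free the guarded chisel from the catch rail and lean it in the tool pot

### The job

Take the stone chisel with the round hand guard off the catch rail: lift it straight up against its sprung rollers until the guard is clear of them, then take it out of its slot. Lower it gently, edge down, into the tall square pot so that the edge stands on the pot's bottom in the half away from the cut-down side and the shank leans over the middle of the cut-down side. Leave the chisel with the oblong guard on the rail, the pot standing where it is, and the tape measure and sanding block where they lie.

Things in the scene. Friction and masses are not known exactly. Their poses are not given: they have to be found in the camera images.
- catch_rail: Grey steel rail fixed on the bench, 260 mm long (y), 110 mm deep; origin under its centre on the bench, -x is its open front, z up. Shelf top at z = 165 mm, from x = -27 to +52 mm; its base plate (8 mm thick) reaches x = -55 mm; the upright back plate is no higher than the shelf. Two front-open slots at y = -60 and +60 mm, each with a chisel hanging upright by its guard, shank axis at x = 0.
- slot_0 (a point): Middle of the slot at y = -60 mm, at shelf height. Slot 22 mm wide, from the front to x = +12 mm. Beside it, 32 to 50 mm off along y, two aluminium housings hold sprung steel rollers that reach over the guard's edge (tops 181 mm over the bench). Lifting takes up to 10 to 17 N besides the weight, mostly in the first 5 mm; from 8 to 15 mm the rollers snap in under the guard.
- slot_1 (a point): Middle of the other slot, at y = +60 mm, built the same. Two lips 8 mm high at the front edge of each slot stop the guard from being pulled straight forward; lifted 25 mm the guard is clear of lips, rollers and housings, and the shank can be drawn out along the rail's -x, 80 mm or more until the guard and edge are free of the rail.
- chisel: The chisel to move, in either slot: steel, 207 mm long, about 0.3 kg, with a ROUND dark rubber guard (38 mm diameter, 8 mm thick, underside 148 mm above the edge). Shank round, 17 mm; its 51 mm above the guard are the grip (on the rail z = 173 to 224 mm). Own +y runs from edge to head; origin 104 mm above the edge, 8 mm beside the axis. Blade end 22 mm wide, 13 mm thick.
- chisel_edge (a point): centre of the chisel's cutting edge (lower end on the rail, 17 mm over the bench), on the shank's axis
- chisel_head (a point): centre of the chisel's struck head (upper end), on the shank's axis, 207 mm from the edge
- other_chisel: The same kind of chisel with an OBLONG rectangular rubber guard (35 x 60 mm, 6 mm thick, reaching 42 mm back from the axis), in the other slot 120 mm away; to be left there. Origin and axes as for the first chisel.
- pot: Tall square open pot of bare sheet metal, loose, 1.4 kg, 70 x 70 mm outside, 64 x 64 mm inside, walls 3 mm, bottom 6 mm thick; origin under its centre, z up. Three sides are 135 mm high; the side at its own -x is cut down to 120 mm, and this is the one to lean on.
- tape_measure: Tape measure, 39 x 88 x 67 mm, a bystander; origin under its centre
- sanding_block: Dark rubber sanding block, 62 x 115 x 34 mm, a bystander; origin under its centre

How it is judged:
On the way, in this order (a step that is already met when the one before it is completed fails the run):
1. the round-guard chisel has been lifted at least 20 mm, upright, against its catch while still over its place on the rail (z of chisel_edge in the frame of catch_rail above 0.037 m and angle between chisel's own y axis and vertical below 0.25 rad and x of chisel_edge in the frame of catch_rail above -0.03 m), for 0.05 s.
2. the chisel has been drawn off the rail, to its front or above it ((x of chisel_edge in the frame of catch_rail below -0.05 m or z of chisel_edge in the frame of catch_rail above 0.17 m)), for 0.05 s.
At the end, for the whole second after the job is handed in: Round-guard chisel at rest in the pot: edge on its bottom, in the half away from the cut-down side; head over 25 mm from the pot's centre toward that side, within 35 mm sideways, lean under 0.55 rad. Pot upright, moved under 30 mm; other chisel moved under 10 mm (z of chisel_edge in the frame of pot between -0.005 and 0.025 m and x of chisel_edge in the frame of pot between -0.003 and 0.034 m and y of chisel_edge in the frame of pot between -0.034 and 0.034 m and x of chisel_head in the frame of pot below -0.025 m and y of chisel_head in the frame of pot between -0.035 and 0.035 m and angle between chisel's own y axis and vertical below 0.55 rad and linear speed of chisel below 0.02 m/s and angular speed of chisel below 0.1 rad/s and angle between pot's own z axis and vertical below 0.05 rad and distance of pot from where it was at the start of the episode below 0.03 m and distance of other_chisel from where it was at the start of the episode below 0.01 m); the robot touches nothing.
It fails at once if the chisel falls into the pot (faster than 0.5 m/s within it) (horizontal distance between chisel_edge and pot below 0.04 m and z of chisel_edge in the frame of pot below 0.1 m and linear speed of chisel above 0.5 m/s).
It fails at once if the oblong-guard chisel is taken from its place (20 mm) (distance of other_chisel from where it was at the start of the episode above 0.02 m).
It fails at once if the pot is tipped (0.3 rad) (angle between pot's own z axis and vertical above 0.3 rad).
It fails at once if the tape measure or the sanding block is moved (20 mm) (distance of any of tape_measure, sanding_block from where it was at the start of the episode above 0.02 m).
It also fails if it takes over 42 s, if anything falls off the work surface, if the arm or the gripper's body presses on something with over 40 N, if the wrist force passes 120 N, or if a joint passes its speed limit or range.

### The arm

A 6-joint arm with a two-finger parallel gripper is mounted at the origin on the work surface; the furniture and walls round the work are solid. World frame = base frame: x ahead of the robot, y to its left, z up, the work surface at z = 0. Lengths are in m, angles in rad, forces in N, time in s.
With the tool pointing down it reaches from about 0.35 to 0.725 m from the base axis. Payload 4.3 kg.
Tool frame: the origin (TCP) lies midway between the tips of the shut fingers; the grasp point (between the pads) lies 19 mm behind it; z points along the fingers, y is the direction in which the jaws open and shut (so a half turn about z gives the same grasp; the last joint's range is limited). The gripper opens to 85 mm and grips with 20 to 120 N. Pads are 22 mm wide; open, the fingers measure 114 mm over their backs; the gripper's body (76 mm by 85 mm) begins 54 mm behind the grasp point. The pads swing forward as they close: fully open they stand 13 mm farther back than shut.
Start: joints at [-1.437, 0.377, 0.081, 1.274, 0, 1.46], TCP at [0.139, -0.558, 0.231] pointing down, gripper open.
Joint ranges: [-2.72, 2.72], [-0.84, 1.66], [-1.02, 1.22], [-1.77, 2.12], [-1.37, 1.28], [-3.14, 3.14]. Speed limits (rad/s): [2.57, 2.57, 3.14, 3.14, 3.14, 3.14].

### API

Orientations are given as a unit quaternion [x, y, z, w].
In Python, from plant import r gives the robot as it stands.
- The arm moves only by the tool drive_tool, never from a script. Its argument "increments" is one flat list of numbers, 6 for each row, row after row: the shift along the tool's x, y, z each as a share of 150 mm, from -1 to 1, then the turn, a rotation vector about the tool's x, y, z each as a share of 90 degrees, from -1 to 1. A call has 1 to 8 rows; each row shifts and turns the pose as measured when the row begins, along the tool's axes as they then stand; what a row does not reach is not made up. A row lasts 1/10 s, in which the tool goes at most 50 mm and 8.59 degrees, less where a joint would pass 70% of its speed; a pose out of reach is approached as far as the arm can. A call with a number of a shift or a turn outside -1 to 1 is refused whole. A call with a gripper value outside its range is refused whole. "jaw" is the opening, from 0 (shut) to 1 (fully open), set as the call begins (left out, the last holds). The fingers move at their own pace and stop on an object; "force" is the grip in N (left out, the last holds). Time passes only in rows, so rows that do not move let the fingers close. It gives the time, the measured TCP pose, the force and the opening at its end, in the units of the state.
- r.observe(): the state, without advancing time (a new reading comes with each control period).
- r.grab_frame(name): name is "side" or "top"; returns a dict with "frame" (420x560x3 uint8, blue, green, red), "depth" (420x560 float32, m along the optical axis (not along the pixel's ray), 0 where there is no reading), "intrinsics" (3x3 intrinsics, pixels), "xyz" and "orientation" of the camera in the world. Camera axes: x right, y down, z forward; pixel columns grow to the right and rows downward; lengths in m; the calibration is good to about 2 mm. A picture is of the moment at which its call begins.
- r.close_job(): hands the job in, once; it reports no verdict.
The state is a dict: "clock": time; "qpos": joint angles; "joint_velocities": joint speeds; "tau": joint torques, N m; "tool_pos": TCP position; "orientation": TCP orientation; "wrist_force": force on the tool from outside, world axes, zero at the start; "ft_torque": the same for the moment, N m; "finger_gap": finger opening in m.
Only numpy, scipy, OpenCV 4.12 (cv2) and the standard library are available. Lean on these libraries where they do the work, as an engineer would, in place of code of your own. Each camera call takes 0.05 s, during which the arm holds its last target. There are 200 camera calls.

## Working session

There is one attempt and no reset: what is moved stays moved. The work goes in short steps, Python scripts to look and compute and a tool call to move; the robot and the scene stay as the last step left them, time stands still between calls to the robot, and variables do not carry over. Pictures are saved under pics/ and viewed, about 8 in all and at most 12, crops included, and the job is handed in when it is done.

Besides the shell and the picture viewer there is one more tool, called after "Call:" as name(argument=value, ...) on one line, values as JSON. drive_tool: Moves the arm, as the interface text tells. Shift numbers are shares of 150 mm and turn numbers shares of 90 degrees, none past 1 either way. Its arguments: {"type":"object","properties":{"increments":{"type":"array"},"jaw":{"type":"number"},"force":{"type":"number"}},"required":["increments"]}

```bash
mkdir -p pics; cat > h.py <<'E'
import numpy as np, cv2
from plant import r
from scipy.spatial.transform import Rotation as R
def grab(n,save=None):
    f=r.grab_frame(n)
    if save: cv2.imwrite('pics/'+save,f['frame'])
    return f
def cloud(f):
    K=np.array(f['intrinsics']);d=f['depth'];h,w=d.shape
    u,v=np.meshgrid(np.arange(w),np.arange(h))
    P=np.stack([(u-K[0,2])/K[0,0]*d,(v-K[1,2])/K[1,1]*d,d],-1)
    W=P@R.from_quat(f['orientation']).as_matrix().T+np.array(f['xyz']);W[d==0]=np.nan
    return W
E
python3 - <<'E'
from h import *
print(r.observe())
for n in('side','top'):
    f=grab(n,n+'0.png');np.savez(n+'0.npz',**f);print(n,f['xyz'],R.from_quat(f['orientation']).as_matrix().round(3).tolist(),f['intrinsics'])
    W=cloud(f);z=W[...,2]
    for t in(.02,.1,.15,.2):print(t,np.nanmin(W[z>t],0) ,np.nanmax(W[z>t],0))
E
```

```text
{'clock': 0.0, 'qpos': array([-1.43732111e+00,  3.78105975e-01,  7.96593334e-02,  1.27443856e+00,
       -1.94877100e-05,  1.46050093e+00]), 'joint_velocities': array([-0.00054173, -0.00049475,  0.00116506, -0.0002651 , -0.00112298,
       -0.00069051]), 'tau': array([ 6.14037162e-04, -4.63606274e+01,  2.69873857e+01,  2.08015193e-02,
        6.51886899e-05,  4.54351053e-06]), 'tool_pos': array([ 0.13869824, -0.55734184,  0.23034936]), 'orientation': array([ 9.92580635e-01,  1.21583684e-01, -2.18478823e-05, -1.04425608e-03]), 'wrist_force': array([ 0.00293484, -0.74595541, -0.23050771]), 'ft_torque': array([-0.05174297,  0.01079997, -0.03635334]), 'finger_gap': 0.0851202881575802}
side [0.1638113  0.66058497 0.66416472] [[-0.876, -0.269, 0.4], [-0.482, 0.481, -0.732], [0.004, -0.834, -0.551]] [[391.63734362   0.         278.70884141]
 [  0.         391.63734362 201.06419733]
 [  0.           0.           1.        ]]
0.02 [-0.1944954  -3.24546539  0.02000202] [2.95984689 0.35262296 0.59495117]
0.1 [-0.16770891 -3.23433359  0.10000605] [2.95984689 0.30760215 0.59495117]
0.15 [-0.15064277 -3.23386166  0.15000051] [2.95984689 0.30634469 0.59495117]
0.2 [-0.13241128 -3.23339433  0.20000202] [2.95369571 0.30333323 0.59495117]
top [ 0.33571002 -0.03222149  1.19172241] [[0.002, -0.985, 0.171], [-1.0, -0.003, -0.004], [0.004, -0.171, -0.985]] [[468.48245208   0.         277.98383066]
 [  0.         468.48245208 212.65989862]
 [  0.           0.           1.        ]]
0.02 [ 0.11024616 -0.53498735  0.02000011] [1.09998725 0.36479081 0.77802728]
0.1 [ 0.11024616 -0.53498735  0.10000508] [1.05445406 0.30544173 0.77802728]
0.15 [ 0.11024616 -0.53498735  0.15003057] [1.02256722 0.30544173 0.77802728]
0.2 [ 0.11024616 -0.53498735  0.20000981] [0.95809763 0.3033115  0.77802728]
```

View pics/side0.png

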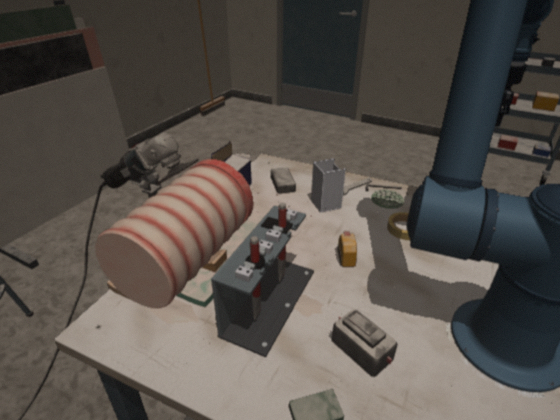

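View pics/top0.png

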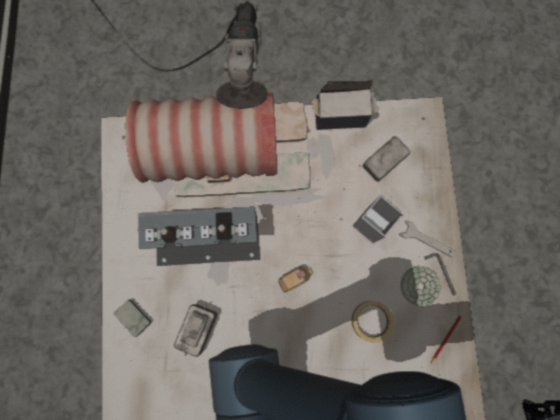

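The side view shows the rail with two red chisels (282,215) and (256,250) and the pot (327,185). The top view shows the rail at (200,235), the probable round guard at (170,234), the oblong guard at (223,228), and the pot at (378,217).

```bash
python3 - <<'E'
from h import *
t=np.load('top0.npz');s=np.load('side0.npz')
a=cv2.resize(t['frame'][195:275,130:270],None,fx=5,fy=5,interpolation=2)
b=cv2.resize(t['frame'][185:255,340:420],None,fx=5,fy=5,interpolation=2)
c=np.zeros((400,400,3),np.uint8);c[:350]=b
d=cv2.resize(s['frame'][190:350,210:320],None,fx=2.4,fy=2.4)
cv2.imwrite('pics/crop.png',np.hstack([a[:400],])) 
e=np.zeros((784,0,3))
pad=lambda im,h:np.vstack([im,np.zeros((h-im.shape[0],im.shape[1],3),np.uint8)])
top=a; bot=np.hstack([pad(b,384)[:384],pad(d,384)]); bot=np.hstack([bot,np.zeros((384,700-bot.shape[1],3),np.uint8)])
im=np.vstack([top,bot]);cv2.imwrite('pics/crop.png',cv2.resize(im,(535,600)))
W=cloud(t);z=W[...,2]
def box(m,n):
    P=W[m];q=cv2.minAreaRect(P[:,:2].astype(np.float32)*1000);print(n,len(P),q,'z',np.nanpercentile(P[:,2],[5,50,95]).round(3))
M=lambda r0,r1,c0,c1:np.pad(np.ones((r1-r0,c1-c0),bool),((r0,420-r1),(c0,560-c1)))
rail=M(195,270,132,265)
box(rail&(z>.155)&(z<.169),'shelf');box(rail&(z>.003)&(z<.014),'base')
for c in((155,185),(210,240)):
    m=M(200,260,*c)&(z>.19);box(m,'above%s'%(c,));print(W[m].mean(0))
pot=M(185,250,345,415)
box(pot&(z>.112)&(z<.145),'rim');box(pot&(z>.128)&(z<.145),'rimhi');box(pot&(z>.112)&(z<.1245),'rimlo')
print('drum',np.nanmax(W[90:190,120:280],(0,1)),np.nanmin(W[90:190,120:280][z[90:190,120:280]>.05],0))
box(M(295,365,165,225)&(z>.03),'tape?')
Ws=cloud(s);zs=Ws[...,2]
m=(zs>.17)&(Ws[...,0]>.4)&(Ws[...,0]<.7)&(Ws[...,1]>-.05)&(Ws[...,1]<.35)
f=s['frame'].astype(int);red=m&(f[...,2]>f[...,1]*1.8)
n,l,st,ce=cv2.connectedComponentsWithStats(red.astype(np.uint8))
for i in range(1,n):
    if st[i,4]>15:print('red',ce[i],st[i,4],np.nanmedian(Ws[l==i],0),np.nanmax(Ws[l==i],0),np.nanmin(Ws[l==i],0))
E
```

```text
shelf 2741 ((481.7069396972656, 144.49191284179688), (80.38018798828125, 259.60369873046875), 3.6001720428466797) z [0.162 0.165 0.168]
base 2474 ((492.557861328125, 169.3207244873047), (190.69676208496094, 341.7896728515625), 0.19294677674770355) z [0.003 0.007 0.012]
above(155, 185) 76 ((464.1919860839844, 201.843994140625), (15.423455238342285, 14.3634614944458), 14.55593490600586) z [0.193 0.222 0.227]
[0.46343498 0.20076002 0.21668664]
above(210, 240) 64 ((471.8467712402344, 82.54691314697266), (14.981573104858398, 13.814949035644531), 0.592750608921051) z [0.192 0.223 0.227]
[0.47067825 0.08207195 0.21777501]
rim 306 ((513.2797241210938, -274.46044921875), (70.10209655761719, 71.15066528320312), 49.400115966796875) z [0.114 0.128 0.137]
rimhi 152 ((513.4951782226562, -274.50537109375), (69.59486389160156, 70.65982055664062), 49.61821365356445) z [0.129 0.134 0.137]
rimlo 133 ((512.8689575195312, -274.0893859863281), (70.18751525878906, 69.80331420898438), 49.16145706176758) z [0.113 0.119 0.124]
drum [1.29590826 0.71066265 0.23703573] [ 0.59655643 -0.03150434  0.05011255]
tape? 1530 ((255.86935424804688, 143.91537475585938), (120.79571533203125, 147.2592315673828), 12.281851768493652) z [0.045 0.056 0.298]
red [231.68981481 172.60185185] 216 [ 0.66185361 -0.01442362  0.19866549] [6.98225779e-01 4.08562439e-04 2.14332359e-01] [ 0.63246876 -0.03045242  0.17178724]
red [282.19191919 218.19191919] 99 [0.46761231 0.08897861 0.19276537] [0.47600493 0.09266469 0.21601111] [0.46380784 0.08052289 0.17235435]
red [254.60606061 253.40151515] 132 [0.45960384 0.20848452 0.19320711] [0.46760849 0.21131494 0.21476139] [0.45560034 0.19871592 0.1731619 ]
```

View pics/crop.png

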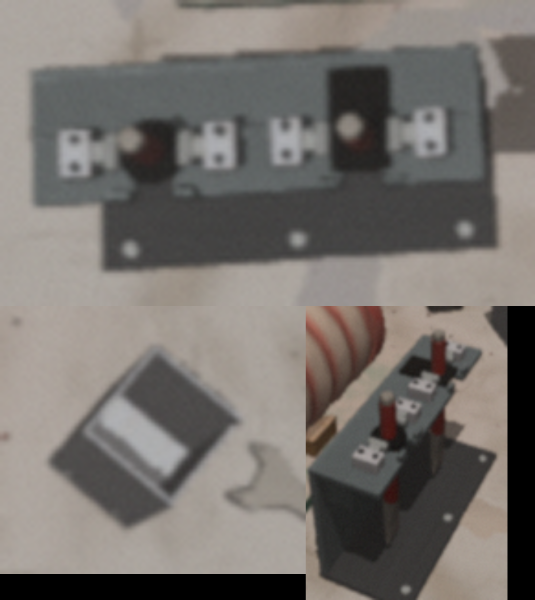

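Round guard is the +y chisel (slot_1). Its axis is about (0.4645, 0.202), rail yaw about 3.6°. The pot centre is about (0.513,-0.274); next I find its cut-down side.

```bash
python3 - <<'E'
from h import *
c=np.array([.5133,-.2744])
for n in('top','side'):
    W=cloud(np.load(n+'0.npz'));P=W[(np.abs(W[...,:2]-c)<.055).all(-1)&(W[...,2]>.05)]
    for k in range(4):
        a=np.radians(49.4+90*k);d=np.array([np.cos(a),np.sin(a)]);e=np.array([-d[1],d[0]])
        q=P[:,:2]-c;x=q@d;y=q@e
        m=(x>.028)&(x<.04)&(abs(y)<.024)
        z=P[m,2]
        print(n,k,round(np.degrees(a),1),m.sum(),np.percentile(z,[50,80,95,99]).round(3) if m.sum() else '', [round(float(P[m&(y>b)&(y<b+.008),2].max()),3) if (m&(y>b)&(y<b+.008)).any() else None for b in(-.024,-.016,-.008,0,.008,.016)])
E
```

```text
top 0 49.4 46 [0.132 0.135 0.136 0.137] [0.136, 0.137, 0.136, 0.134, 0.136, 0.136]
top 1 139.4 193 [0.102 0.129 0.135 0.137] [0.14, 0.136, 0.136, 0.137, 0.137, 0.137]
top 2 229.4 76 [0.103 0.119 0.121 0.123] [0.121, 0.121, 0.123, 0.124, 0.121, 0.121]
top 3 319.4 233 [0.1   0.126 0.135 0.137] [0.137, 0.141, 0.138, 0.136, 0.139, 0.137]
side 0 49.4 201 [0.094 0.121 0.133 0.134] [0.134, 0.134, 0.135, 0.133, 0.134, 0.134]
side 1 139.4 385 [0.094 0.119 0.131 0.134] [0.133, 0.133, 0.134, 0.134, 0.136, 0.133]
side 2 229.4 19 [0.116 0.118 0.118 0.119] [None, None, 0.118, 0.12, 0.118, 0.118]
side 3 319.4 147 [0.118 0.129 0.133 0.134] [0.133, 0.133, 0.135, 0.133, 0.133, 0.134]
```

Call:
drive_tool(increments=[0,0,-0.33,0,0,0,0.2,-0.26,-0.33,0,0,0,0.2,-0.26,-0.2,0,0,0,0.2,-0.26,0,0,0,0,0.2,-0.26,0,0,0,0,0.2,-0.26,0,0,0,0,0.2,-0.26,0,0,0,0,0.2,-0.26,0,0,0,0], jaw=0.6, force=60)

```text
clock: 0.9
tool_pos: [0.2699, -0.252, 0.3449]
orientation: [0.993, 0.116, 0.001, -0.013]
wrist_force: [1.0, 0.8, -0.6]
finger_gap: 0.0511
```

Pot low side is at world angle 229.4°, 120 mm high, as specified in both views. Moving over the rail and turning so the jaws close along the rail's x.

Call:
drive_tool(increments=[0.196,-0.265,0,0,0,0,0.196,-0.265,0,0,0,0,0.196,-0.265,0,0,0,0,0.196,-0.265,0,0,0,0,0.196,-0.265,0,0,0,0,0.196,-0.265,0,0,0,0,0.196,-0.265,0,0,0,0,0.196,-0.265,0,0,0,0])

```text
clock: 1.7
tool_pos: [0.4225, 0.1178, 0.3528]
orientation: [0.993, 0.115, 0.001, -0.013]
wrist_force: [1.7, -0.3, -0.1]
finger_gap: 0.0515
```

Call:
drive_tool(increments=[0,0,0,0,0,-0.095,0,0,0,0,0,-0.095,0,0,0,0,0,-0.095,0,0,0,0,0,-0.095,0,0,0,0,0,-0.095,0,0,0,0,0,-0.095,0,0,0,0,0,-0.095,0,0,0,0,0,-0.095])

```text
clock: 2.5
tool_pos: [0.4215, 0.1259, 0.348]
orientation: [0.753, 0.658, 0.004, -0.013]
wrist_force: [1.1, -0.4, -1.2]
finger_gap: 0.0512
```

```bash
cat >> h.py <<'E'
def need(p,Rm,show=True):
    """shares to reach TCP p, rotation Rm"""
    o=r.observe();C=R.from_quat(o['orientation'])
    s=C.inv().apply(np.array(p)-o['tool_pos']);w=(C.inv()*R.from_matrix(Rm)).as_rotvec()
    print('t',round(o['clock'],2),'pos',np.round(o['tool_pos'],4),'F',np.round(o['wrist_force'],1),'gap',round(o['finger_gap'],4),'q',np.round(o['qpos'],2))
    print('shift share',(s/.15).round(3),'turn share',(w/(np.pi/2)).round(3),'mm',(s*1e3).round(1),'deg',np.degrees(w).round(1))
def down(yawdeg,tilt=0):
    return R.from_euler('z',yawdeg,degrees=True).as_matrix()@np.diag([1,-1,-1])@R.from_euler('y',tilt).as_matrix()
E
python3 -c "
from h import *
need([.4645,.202,.30],down(93.6))"
```

```text
t 2.5 pos [0.4215 0.1259 0.348 ] F [ 1.1 -0.4 -1.2] gap 0.0512 q [0.13 0.1  0.02 1.5  0.03 1.83]
shift share [0.533 0.221 0.33 ] turn share [-0.008 -0.016 -0.126] mm [80.  33.1 49.5] deg [ -0.7  -1.4 -11.3]
```

Call:
drive_tool(increments=[0.18,0.06,0.08,0,0,-0.06,0.18,0.08,0.08,0,0,-0.06,0.17,0.08,0.08,-0.008,-0.016,0,0,0,0,0,0,0,0,0,0,0,0,0])

```text
clock: 3.0
tool_pos: [0.4572, 0.2067, 0.3108]
orientation: [0.685, 0.729, -0.0, 0.001]
wrist_force: [0.4, 0.0, -0.5]
finger_gap: 0.0514
```

```bash
python3 -c "
from h import *
need([.4645,.202,.184],down(93.6))"
```

```text
t 3.0 pos [0.4572 0.2067 0.3108] F [ 0.4  0.  -0.5] gap 0.0514 q [ 0.3   0.22  0.07  1.42 -0.    1.81]
shift share [-0.032  0.046  0.845] turn share [ 0.     0.001 -0.   ] mm [ -4.9   6.9 126.8] deg [ 0.   0.1 -0. ]
```

Call:
drive_tool(increments=[-0.032,0.046,0.1,0,0,0,0,0,0.15,0,0,0,0,0,0.15,0,0,0,0,0,0.15,0,0,0,0,0,0.12,0,0,0,0,0,0.08,0,0,0,0,0,0.04,0,0,0,0,0,0,0,0,0])

```text
clock: 3.8
tool_pos: [0.4639, 0.1953, 0.1917]
orientation: [0.688, 0.726, 0.0, 0.002]
wrist_force: [-1.0, 0.3, 0.1]
finger_gap: 0.0513
```

```bash
python3 -c "
from h import *
need([.4645,.202,.184],down(93.6));grab('side','s1.png')
a=cv2.imread('pics/s1.png')[150:330,190:350];cv2.imwrite('pics/s1.png',cv2.resize(a,None,fx=3,fy=3))"
```

```text
t 3.8 pos [0.4639 0.1953 0.1917] F [-1.   0.3  0.1] gap 0.0513 q [ 0.27  0.25 -0.2   1.12 -0.    1.79]
shift share [0.044 0.006 0.051] turn share [ 0.001  0.001 -0.006] mm [6.6 1.  7.7] deg [ 0.1  0.1 -0.5]
```

View pics/s1.png

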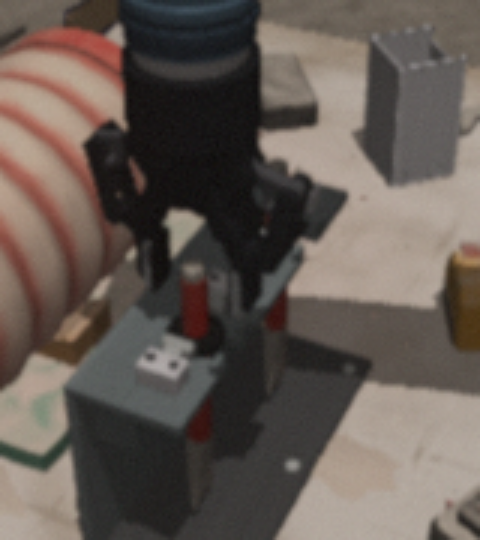

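The fingers stand at (150,265) and (248,285), either side of the red grip (195,300), and the tool is about 7 mm short in y. I'll correct, lower and grip.

Call:
drive_tool(increments=[0.044,0.006,0,0,0,-0.006,0,0,0,0,0,0])

```text
clock: 4.05
tool_pos: [0.4658, 0.2024, 0.194]
orientation: [0.684, 0.729, 0.002, 0.002]
wrist_force: [0.2, -0.1, 0.4]
finger_gap: 0.0513
```

```bash
python3 -c "
from h import *
need([.4645,.202,.184],down(93.6))"
```

```text
t 4.05 pos [0.4658 0.2024 0.194 ] F [ 0.2 -0.1  0.4] gap 0.0513 q [ 0.29  0.25 -0.19  1.12 -0.    1.79]
shift share [-0.002 -0.009  0.067] turn share [0.004 0.001 0.   ] mm [-0.3 -1.4 10. ] deg [0.3 0.1 0. ]
```

Call:
drive_tool(increments=[0,-0.009,0.06,0,0,0,0,0,0,0,0,0])

```text
clock: 4.25
tool_pos: [0.4654, 0.203, 0.1856]
orientation: [0.684, 0.729, 0.003, 0.003]
wrist_force: [-0.6, -0.4, -0.0]
finger_gap: 0.0516
```

Call:
drive_tool(increments=[0,0,0,0,0,0,0,0,0,0,0,0,0,0,0,0,0,0,0,0,0,0,0,0,0,0,0,0,0,0], jaw=0, force=90)

```text
clock: 4.75
tool_pos: [0.4648, 0.2031, 0.1858]
orientation: [0.684, 0.73, 0.003, 0.003]
wrist_force: [0.3, 0.6, 0.2]
finger_gap: 0.0148
```

```bash
python3 -c "
from h import *
need([.4645,.202,.212],down(93.6))"
```

```text
t 4.75 pos [0.4648 0.2031 0.1858] F [0.3 0.6 0.2] gap 0.0148 q [ 0.29  0.25 -0.21  1.1  -0.    1.79]
shift share [-0.007 -0.001 -0.175] turn share [0.005 0.    0.001] mm [ -1.1  -0.2 -26.2] deg [0.4 0.  0.1]
```

Gripped on something (14.8 mm gap). Lifting straight up.

Call:
drive_tool(increments=[0,0,-0.04,0,0,0,0,0,-0.05,0,0,0,0,0,-0.05,0,0,0,0,0,-0.04,0,0,0])

```text
clock: 5.15
tool_pos: [0.4622, 0.2022, 0.2113]
orientation: [0.684, 0.729, -0.001, 0.001]
wrist_force: [1.3, 0.1, -2.5]
finger_gap: 0.0148
```

```bash
python3 -c "
from h import *
need([.4645,.202,.218],down(93.6))"
```

```text
t 5.15 pos [0.4622 0.2022 0.2113] F [ 1.3  0.1 -2.5] gap 0.0148 q [ 0.29  0.24 -0.16  1.17 -0.    1.79]
shift share [-0.002  0.015 -0.045] turn share [0.    0.002 0.001] mm [-0.3  2.3 -6.7] deg [0.  0.1 0.1]
```

Call:
drive_tool(increments=[0,0.01,-0.055,0,0,0,0,0,0,0,0,0])

```text
clock: 5.35
tool_pos: [0.4653, 0.2027, 0.2225]
orientation: [0.684, 0.729, 0.001, 0.002]
wrist_force: [1.4, -0.2, -2.3]
finger_gap: 0.0149
```

```bash
python3 -c "
from h import *
need([.3645,.1957,.222],down(93.6));grab('side','s2.png')
a=cv2.imread('pics/s2.png')[150:330,190:350];cv2.imwrite('pics/s2.png',cv2.resize(a,None,fx=3,fy=3))"
```

```text
t 5.35 pos [0.4653 0.2027 0.2225] F [ 1.4 -0.2 -2.3] gap 0.0149 q [ 0.29  0.24 -0.13  1.19 -0.    1.79]
shift share [-0.003 -0.674  0.   ] turn share [0.003 0.001 0.001] mm [-5.00e-01 -1.01e+02  1.00e-01] deg [0.3 0.1 0.1]
```

View pics/s2.png

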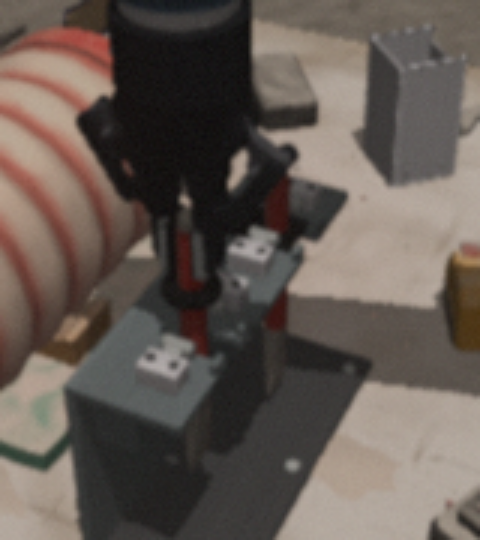

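The round guard (190,290) is lifted clear of the rollers and the chisel is upright. Drawing it out to the front.

Call:
drive_tool(increments=[0,-0.08,0,0,0,0,0,-0.12,0,0,0,0,0,-0.12,0,0,0,0,0,-0.12,0,0,0,0,0,-0.12,0,0,0,0,0,-0.08,0,0,0,0,0,-0.04,0,0,0,0,0,0,0,0,0,0])

```text
clock: 6.2
tool_pos: [0.3533, 0.1946, 0.2196]
orientation: [0.684, 0.73, -0.001, 0.001]
wrist_force: [0.6, -0.6, -3.3]
finger_gap: 0.0149
```

```bash
python3 -c "
from h import *
need([.3645,.1957,.37],down(93.6))"
```

```text
t 6.2 pos [0.3533 0.1946 0.2196] F [ 0.6 -0.6 -3.3] gap 0.0149 q [ 0.35  0.04 -0.38  1.16 -0.    1.85]
shift share [-0.     0.075 -1.003] turn share [-0.     0.001  0.001] mm [  -0.    11.2 -150.4] deg [-0.   0.1  0.1]
```

Call:
drive_tool(increments=[0,0.03,-0.25,0,0,0,0,0.03,-0.25,0,0,0,0,0,-0.25,0,0,0,0,0,-0.25,0,0,0])

```text
clock: 6.6
tool_pos: [0.3586, 0.1937, 0.3663]
orientation: [0.684, 0.729, -0.009, -0.003]
wrist_force: [1.7, 0.3, -3.4]
finger_gap: 0.0144
```

Call:
drive_tool(increments=[-0.2,0.04,0,0,0,0,-0.28,0.06,0,0,0,0,-0.28,0.06,0,0,0,0,-0.28,0.06,0,0,0,0,-0.28,0.06,0,0,0,0,-0.28,0.06,0,0,0,0,-0.28,0.06,0,0,0,0,-0.28,0.06,0,0,0,0])

```text
clock: 7.4
tool_pos: [0.4625, -0.1332, 0.3758]
orientation: [0.681, 0.733, 0.001, 0.004]
wrist_force: [1.1, -0.1, -2.9]
finger_gap: 0.0145
```

```bash
python3 -c "
from h import *
need([.4912,-.3002,.375],down(93.6))"
```

```text
t 7.4 pos [ 0.4625 -0.1332  0.3758] F [ 1.1 -0.1 -2.9] gap 0.0145 q [-0.41  0.18  0.19  1.57 -0.    1.09]
shift share [-1.125  0.109  0.012] turn share [0.004 0.003 0.007] mm [-168.7   16.4    1.7] deg [0.4 0.3 0.6]
```

Call:
drive_tool(increments=[-0.28,0.02,0,0,0,0,-0.28,0.03,0,0,0,0,-0.2,0.03,0,0,0,0,0,0,0,0,0,0.09,0,0,0,0,0,0.095,0,0,0,0,0,0.095,0,0,0,0,0,0.095,0,0,0,0,0,0.095])

```text
clock: 8.2
tool_pos: [0.4885, -0.2654, 0.371]
orientation: [0.902, 0.432, 0.002, 0.005]
wrist_force: [-0.4, -0.9, -3.1]
finger_gap: 0.0144
```

```bash
python3 -c "
from h import *
need([.4912,-.3002,.375],down(49.4))
f=grab('side','s3.png');np.savez('s3.npz',**f)
a=f['frame'][60:260,260:420];cv2.imwrite('pics/s3.png',cv2.resize(a,None,fx=3,fy=3))
o=r.observe();C=R.from_quat(o['orientation']);W=cloud(f)
L=C.inv().apply((W.reshape(-1,3)-o['tool_pos'])).reshape(W.shape)
# chisel points below guard, tool frame
for z0 in range(0,180,15):
    m=(abs(L[...,0])<.03)&(abs(L[...,1])<.03)&(L[...,2]>z0/1e3)&(L[...,2]<(z0+15)/1e3)
    if m.sum()>3:print(z0,m.sum(),L[m].mean(0).round(4),L[m].min(0).round(4),L[m].max(0).round(4))
print('cam dir in tool',C.inv().apply(o['tool_pos']-f['xyz']).round(2))
"
```

```text
t 8.2 pos [ 0.4885 -0.2654  0.371 ] F [-0.4 -0.9 -3.1] gap 0.0144 q [-0.61  0.34  0.39  1.61 -0.    1.64]
shift share [-0.17   0.16  -0.025] turn share [0.007 0.001 0.02 ] mm [-25.5  24.   -3.7] deg [0.6 0.1 1.8]
0 68 [ 0.0035 -0.0058  0.0107] [-0.0143 -0.019   0.0006] [0.0175 0.0139 0.015 ]
15 50 [ 0.006  -0.0102  0.0201] [-0.0132 -0.0194  0.0153] [0.0191 0.0058 0.029 ]
30 43 [ 0.0036 -0.0051  0.0376] [-0.0074 -0.0106  0.0304] [0.0093 0.0019 0.0449]
45 36 [ 0.0029 -0.0058  0.0529] [-0.008  -0.0109  0.0459] [0.0086 0.0014 0.06  ]
60 38 [ 0.003  -0.0054  0.0676] [-0.0064 -0.0112  0.0605] [0.0092 0.0045 0.074 ]
75 36 [ 0.0035 -0.0057  0.0824] [-0.0069 -0.011   0.0751] [0.0085 0.0024 0.0899]
90 36 [ 0.003  -0.0057  0.097 ] [-0.0078 -0.0105  0.09  ] [0.0097 0.001  0.1045]
105 39 [ 0.0029 -0.0049  0.1124] [-0.0079 -0.0104  0.1059] [0.0087 0.0048 0.1196]
120 40 [ 0.0035 -0.0042  0.128 ] [-0.0074 -0.0092  0.1203] [0.0117 0.004  0.1348]
135 35 [ 0.0011 -0.004   0.1423] [-0.0104 -0.0072  0.1352] [ 0.0111 -0.0004  0.1488]
150 43 [ 0.0018 -0.003   0.1564] [-0.0111 -0.0069  0.1502] [0.0123 0.0026 0.1646]
165 12 [ 0.0007 -0.001   0.1676] [-0.0115 -0.0048  0.1651] [0.0107 0.0018 0.1701]
cam dir in tool [-0.51  0.83  0.3 ]
```

View pics/s3.png

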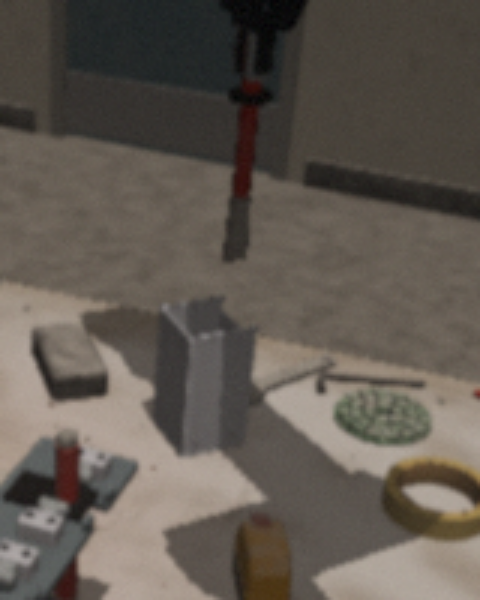

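In the hand, the chisel is parallel to the tool axis and centred, with its edge 170 mm past the TCP. Picture: chisel at (240,180), upright above the pot at (205,375). Now tilt over the pot.

Call:
drive_tool(increments=[-0.17,0.16,-0.025,0,0,0.01,0,0,0,0.004,0.09,0.01,0,0,0,0,0.09,0,0,0,0,0,0,0])

```text
clock: 8.65
tool_pos: [0.4931, -0.3027, 0.3725]
orientation: [0.897, 0.417, 0.131, -0.059]
wrist_force: [-0.3, 0.0, -2.5]
finger_gap: 0.0147
```

```bash
python3 -c "
from h import *
need([.4910,-.3004,.375],down(49.4,.3))"
```

```text
t 8.65 pos [ 0.4931 -0.3027  0.3725] F [-0.3  0.  -2.5] gap 0.0147 q [-0.82  0.39  0.44  1.64  0.29  1.45]
shift share [ 0.007 -0.021 -0.015] turn share [0.001 0.007 0.005] mm [ 1.1 -3.1 -2.3] deg [0.1 0.6 0.5]
```

Call:
drive_tool(increments=[-0.03,-0.021,0.12,0.001,0.007,0.005,-0.04,0,0.13,0,0,0,-0.04,0,0.13,0,0,0,0,0,0,0,0,0])

```text
clock: 9.05
tool_pos: [0.4919, -0.3025, 0.3113]
orientation: [0.898, 0.416, 0.132, -0.059]
wrist_force: [0.5, 0.2, -3.2]
finger_gap: 0.0148
```

```bash
python3 -c "
from h import *
need([.4910,-.3004,.25],down(49.4,.3))
f=grab('side','s4.png');g=grab('top');
a=cv2.resize(f['frame'][110:230,280:400],None,fx=4,fy=4);b=cv2.resize(g['frame'][160:280,320:400],None,fx=4,fy=4)
cv2.imwrite('pics/s4.png',np.hstack([a,b]))
o=r.observe();C=R.from_quat(o['orientation']);W=cloud(f)
L=C.inv().apply((W.reshape(-1,3)-o['tool_pos'])).reshape(W.shape)
m=(abs(L[...,0])<.03)&(abs(L[...,1])<.03)&(L[...,2]>.1)&(L[...,2]<.2)&(W[...,2]>.142)
print(m.sum(),L[m].min(0),L[m].max(0),L[m].mean(0))
"
```

```text
t 9.05 pos [ 0.4919 -0.3025  0.3113] F [ 0.5  0.2 -3.2] gap 0.0148 q [-0.82  0.37  0.24  1.47  0.29  1.45]
shift share [-0.11  -0.016  0.394] turn share [0.002 0.007 0.004] mm [-16.5  -2.4  59.1] deg [0.2 0.6 0.4]
175 [-0.01383206 -0.01311901  0.1001412 ] [0.01028667 0.0037878  0.1721102 ] [ 0.00024407 -0.00600058  0.13699153]
```

View pics/s4.png

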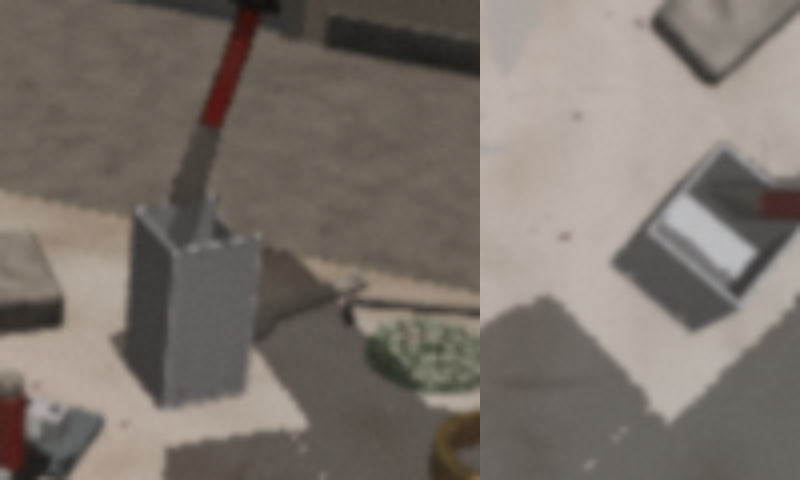

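Edge is entering the pot mouth (side 185,200; top 715,205) in the half away from the low side, and the shank leans toward that side. Lowering on.

Call:
drive_tool(increments=[-0.03,-0.016,0.1,0,0.007,0.004,-0.04,0,0.13,0,0,0,-0.04,0,0.13,0,0,0,-0.04,0,0.13,0,0,0,-0.03,0,0.08,0,0,0,0,0,0,0,0,0])

```text
clock: 9.75
tool_pos: [0.498, -0.306, 0.2336]
orientation: [0.896, 0.418, 0.139, -0.049]
wrist_force: [-0.8, 0.9, -3.8]
finger_gap: 0.0147
```

```bash
python3 -c "
from h import *
need([.4910,-.3004,.172],down(49.4,.3))"
```

```text
t 9.75 pos [ 0.498  -0.306   0.2336] F [-0.8  0.9 -3.8] gap 0.0147 q [-0.82  0.37  0.04  1.25  0.3   1.45]
shift share [-0.12  -0.071  0.391] turn share [0.016 0.004 0.009] mm [-18.  -10.7  58.6] deg [1.4 0.3 0.8]
```

Call:
drive_tool(increments=[0,-0.07,0,0.016,0.004,0.009,0,0,0,0,0,0])

```text
clock: 9.95
tool_pos: [0.4908, -0.2993, 0.2363]
orientation: [0.898, 0.414, 0.136, -0.062]
wrist_force: [0.8, -0.6, -3.9]
finger_gap: 0.0148
```

```bash
python3 -c "
from h import *
need([.4910,-.3004,.172],down(49.4,.3))"
```

```text
t 9.95 pos [ 0.4908 -0.2993  0.2363] F [ 0.8 -0.6 -3.9] gap 0.0148 q [-0.82  0.37  0.05  1.28  0.3   1.45]
shift share [-0.131  0.006  0.408] turn share [ 0.    -0.     0.001] mm [-19.7   0.8  61.3] deg [ 0.  -0.   0.1]
```

Call:
drive_tool(increments=[-0.022,-0.005,0.07,0,0,0,-0.022,-0.01,0.07,0,0,0,-0.022,-0.01,0.07,0,0,0,-0.022,-0.01,0.07,0,0,0,0,0,0,0,0,0])

```text
clock: 10.45
tool_pos: [0.4873, -0.2969, 0.1907]
orientation: [0.898, 0.414, 0.136, -0.06]
wrist_force: [-0.2, 0.3, -2.5]
finger_gap: 0.0144
```

```bash
python3 -c "
from h import *
need([.4910,-.3004,.172],down(49.4,.3))"
```

```text
t 10.45 pos [ 0.4873 -0.2969  0.1907] F [-0.2  0.3 -2.5] gap 0.0144 q [-0.82  0.38 -0.06  1.16  0.3   1.45]
shift share [-0.038  0.033  0.119] turn share [0.003 0.001 0.002] mm [-5.7  4.9 17.8] deg [0.3 0.  0.2]
```

Call:
drive_tool(increments=[-0.015,0.02,0.05,0,0,0,-0.015,0.01,0.04,0,0,0,0,0,0,0,0,0])

```text
clock: 10.75
tool_pos: [0.4906, -0.3002, 0.1748]
orientation: [0.898, 0.414, 0.136, -0.06]
wrist_force: [0.8, 0.6, -3.1]
finger_gap: 0.0148
```

Call:
drive_tool(increments=[-0.004,0,0.013,0,0,0,0,0,0,0,0,0])

```text
clock: 10.95
tool_pos: [0.4909, -0.3005, 0.1726]
orientation: [0.898, 0.414, 0.136, -0.06]
wrist_force: [0.2, 1.0, -3.3]
finger_gap: 0.0144
```

```bash
python3 -c "
from h import *
need([.4910,-.3004,.172],down(49.4,.3))"
```

```text
t 10.95 pos [ 0.4909 -0.3005  0.1726] F [ 0.2  1.  -3.3] gap 0.0144 q [-0.82  0.4  -0.08  1.13  0.3   1.45]
shift share [-0.     0.     0.004] turn share [0.003 0.    0.002] mm [-0.1  0.1  0.7] deg [0.2 0.  0.2]
```

Call:
drive_tool(increments=[-0.003,0,0.01,0,0,0,0,0,0,0,0,0])

```text
clock: 11.15
tool_pos: [0.4912, -0.3008, 0.1715]
orientation: [0.898, 0.414, 0.137, -0.06]
wrist_force: [-0.4, 0.4, -3.4]
finger_gap: 0.0146
```

Call:
drive_tool(increments=[-0.003,0,0.01,0,0,0,0,0,0,0,0,0])

```text
clock: 11.35
tool_pos: [0.4915, -0.3011, 0.1704]
orientation: [0.898, 0.414, 0.137, -0.059]
wrist_force: [-0.5, -0.3, -2.1]
finger_gap: 0.0146
```

Call:
drive_tool(increments=[-0.003,0,0.01,0,0,0,0,0,0,0,0,0])

```text
clock: 11.55
tool_pos: [0.4918, -0.3013, 0.1698]
orientation: [0.898, 0.414, 0.137, -0.059]
wrist_force: [-0.6, 0.8, -1.3]
finger_gap: 0.0146
```

Call:
drive_tool(increments=[-0.003,0,0.01,0,0,0,0,0,0,0,0,0])

```text
clock: 11.75
tool_pos: [0.4919, -0.3016, 0.1695]
orientation: [0.898, 0.414, 0.138, -0.058]
wrist_force: [-1.4, -0.5, 0.5]
finger_gap: 0.0146
```

Call:
drive_tool(increments=[-0.003,0,0.01,0,0,0,0,0,0,0,0,0])

```text
clock: 11.95
tool_pos: [0.4921, -0.3018, 0.1693]
orientation: [0.898, 0.414, 0.138, -0.057]
wrist_force: [-1.9, 1.5, 1.8]
finger_gap: 0.0148
```

Edge is standing on the bottom (the force has gone from −3 N to +2 N). Now tip the shank gently onto the low rim.

Call:
drive_tool(increments=[-0.025,0,0,0,0.014,0,0,0,0,0,0,0])

```text
clock: 12.15
tool_pos: [0.4907, -0.3049, 0.1683]
orientation: [0.896, 0.414, 0.15, -0.061]
wrist_force: [0.1, -0.0, -0.6]
finger_gap: 0.0148
```

Call:
drive_tool(increments=[-0.02,0,0,0,0.012,0,0,0,0,0,0,0])

```text
clock: 12.35
tool_pos: [0.4888, -0.3074, 0.1672]
orientation: [0.894, 0.413, 0.159, -0.066]
wrist_force: [-1.2, 0.3, 1.6]
finger_gap: 0.0148
```

```bash
python3 -c "
from h import *
need([.4921,-.3018,.1693],down(49.4,.3))"
```

```text
t 12.35 pos [ 0.4888 -0.3074  0.1672] F [-1.2  0.3  1.6] gap 0.0148 q [-0.86  0.41 -0.09  1.11  0.34  1.41]
shift share [ 0.045 -0.007  0.001] turn share [ 0.008 -0.029  0.003] mm [ 6.8 -1.1  0.2] deg [ 0.7 -2.6  0.3]
```

Call:
drive_tool(increments=[-0.012,0,0,0,0.007,0,0,0,0,0,0,0])

```text
clock: 12.55
tool_pos: [0.4881, -0.3083, 0.167]
orientation: [0.893, 0.413, 0.166, -0.069]
wrist_force: [1.1, 1.6, 2.4]
finger_gap: 0.0145
```

Call:
drive_tool(increments=[-0.012,0,0,0,0.007,0,0,0,0,0,0,0])

```text
clock: 12.75
tool_pos: [0.4876, -0.3089, 0.1663]
orientation: [0.892, 0.412, 0.172, -0.072]
wrist_force: [1.4, 1.3, -1.3]
finger_gap: 0.0143
```

```bash
python3 -c "
from h import *
need([.4921,-.3018,.1693],down(49.4,.3))
f=grab('side');g=grab('top')
a=cv2.resize(f['frame'][110:230,280:400],None,fx=4,fy=4);b=cv2.resize(g['frame'][160:280,330:410],None,fx=4,fy=4)
cv2.imwrite('pics/s5.png',np.hstack([a,b]))"
```

```text
t 12.75 pos [ 0.4876 -0.3089  0.1663] F [ 1.4  1.3 -1.3] gap 0.0143 q [-0.87  0.42 -0.09  1.12  0.37  1.39]
shift share [ 0.059 -0.008  0.002] turn share [ 0.008 -0.048  0.004] mm [ 8.8 -1.2  0.3] deg [ 0.7 -4.3  0.3]
```

View pics/s5.png

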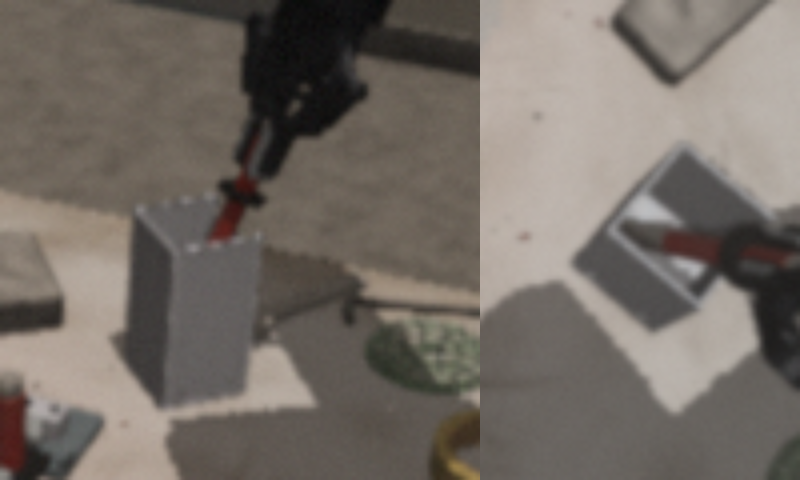

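The shank leans on the low rim (side 225,240) with about 2 N against it. Release with a partial opening.

Call:
drive_tool(increments=[0,0,0,0,0,0,0,0,0,0,0,0,0,0,0,0,0,0,0,0,0,0,0,0], jaw=0.5, force=20)

```text
clock: 13.25
tool_pos: [0.4866, -0.3102, 0.1655]
orientation: [0.892, 0.413, 0.169, -0.071]
wrist_force: [-0.8, 0.0, -0.8]
finger_gap: 0.0425
```

```bash
python3 -c "
from h import *
need([.4921,-.3018,.1693],down(49.4,.3))
f=grab('side');g=grab('top')
a=cv2.resize(f['frame'][110:230,280:400],None,fx=4,fy=4);b=cv2.resize(g['frame'][160:280,330:410],None,fx=4,fy=4)
cv2.imwrite('pics/s6.png',np.hstack([a,b]))"
```

```text
t 13.25 pos [ 0.4866 -0.3102  0.1655] F [-0.8  0.  -0.8] gap 0.0425 q [-0.87  0.42 -0.09  1.12  0.37  1.39]
shift share [ 0.071 -0.008  0.001] turn share [ 0.008 -0.044  0.004] mm [10.7 -1.2  0.1] deg [ 0.7 -3.9  0.3]
```

View pics/s6.png

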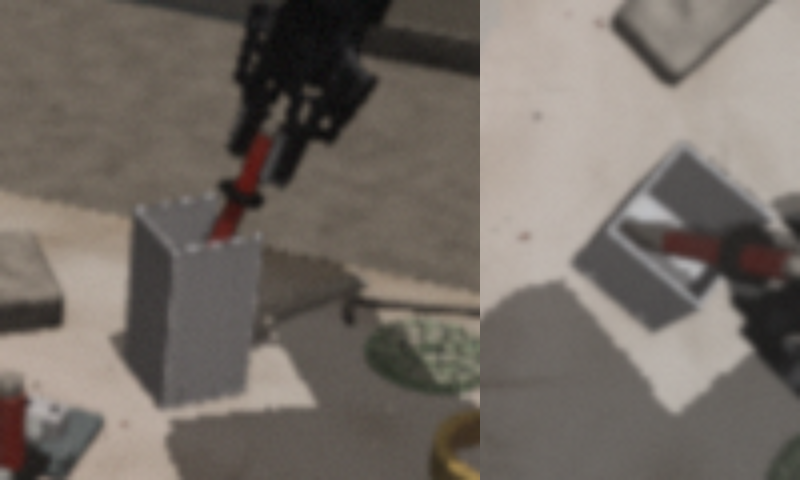

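The chisel is free between the open fingers and stays leaning. Back out along the tool axis.

Call:
drive_tool(increments=[0,0,-0.06,0,0,0,0,0,-0.1,0,0,0,0,0,-0.12,0,0,0,0,0,-0.15,0,0,0,0,0,-0.2,0,0,0,0,0,-0.2,0,0,0,0,0,0,0,0,0,0,0,0,0,0,0])

```text
clock: 14.15
tool_pos: [0.4537, -0.345, 0.2892]
orientation: [0.892, 0.413, 0.169, -0.07]
wrist_force: [-0.3, 0.0, -0.3]
finger_gap: 0.0426
```

```bash
python3 -c "
from h import *
o=r.observe();print(o['clock'],o['tool_pos'],o['joint_velocities'].round(3))
f=grab('side');g=grab('top')
a=cv2.resize(f['frame'][110:230,280:400],None,fx=4,fy=4);b=cv2.resize(g['frame'][160:280,330:410],None,fx=4,fy=4)
cv2.imwrite('pics/s7.png',np.hstack([a,b]))
c=np.array([.5133,-.2744]);t=np.radians(49.4);u=np.array([np.cos(t),np.sin(t)]);v=np.array([-u[1],u[0]])
for n,F in(('side',f),('top',g)):
    W=cloud(F);q=W[...,:2]-c;U=q@u;V=q@v;z=W[...,2];B=F['frame'].astype(int)
    m=(abs(U)<.12)&(abs(V)<.06)&(z>.18)&(z<.23)
    print(n,'head',m.sum(),np.median(U[m]),np.median(V[m]),z[m].max(),U[m].min())
    m=(abs(U)<.1)&(abs(V)<.06)&(z>.125)&(z<.14)
    # pot rim: high walls
    m&=~(B[...,2]>B[...,1]*1.5)&(U>-.03)
    print(n,'rim',cv2.minAreaRect(W[m][:,:2].astype(np.float32)*1000))
    m=(np.hypot(W[...,0]-.4717,W[...,1]-.0825)<.02)&(z>.2);print(n,'other',W[m].mean(0))
W=cloud(g);q=W[...,:2]-c;U=q@u;V=q@v;z=W[...,2]
m=(abs(U)<.029)&(abs(V)<.029)&(z<.1)&(z>.0);B=g['frame'].astype(int)
red=(B[...,2]>B[...,1]*1.6)&(abs(U)<.1)&(abs(V)<.06)&(z>.03)
for z0 in np.arange(.01,.22,.02):
    k=(abs(U)<.1)&(abs(V)<.02)&(z>z0)&(z<=z0+.02)
    print(round(z0,2),k.sum(),np.median(U[k]).round(4),np.median(V[k]).round(4))
"
```

```text
14.15 [ 0.45367203 -0.34497554  0.28919908] [-0.011 -0.016  0.046  0.023  0.001 -0.003]
side head 49 -0.04798518940298688 0.002104427227234328 0.20209855304105884 -0.06280208372786099
side rim ((515.624755859375, -272.2467041015625), (65.1330337524414, 74.93450164794922), 49.91179656982422)
side other [0.4704646  0.08722017 0.21429683]
top head 83 -0.048918180001858345 0.00047425120277939795 0.20408559820851246 -0.06108912882402243
top rim ((515.0962524414062, -272.3257141113281), (64.93894958496094, 71.28253173828125), 49.633888244628906)
top other [0.47094546 0.08245112 0.22023645]
0.01 24 0.0167 0.0001
0.03 38 0.0154 -0.001
0.05 41 0.0067 -0.0001
0.07 42 -0.0013 0.0019
0.09 45 -0.0101 0.0028
0.11 43 -0.0184 0.0031
0.13 43 0.0322 0.003
0.15 149 -0.0309 0.0027
0.17 38 -0.0414 0.0029
0.19 59 -0.0515 -0.0
0.21 0 nan nan
  return _methods._mean(a, axis=axis, dtype=dtype,
  ret = ret.dtype.type(ret / rcount)
```

View pics/s7.png

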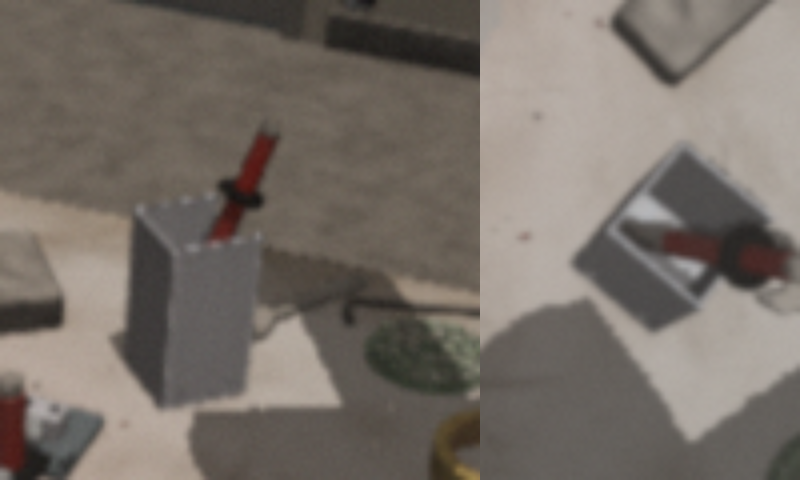

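The chisel stands free, leaning over the low side. The edge is at +17 mm, the head at −52 mm, sideways under 3 mm and lean about 0.4 rad. Handing in.

```bash
python3 -c "
from h import *
r.close_job();print(r.observe()['clock'])"
```

```text
the job is handed in; nothing more can be done
the job is handed in; nothing more can be done
```

The round-guard chisel is in the pot and the job is handed in, with the hand-in started at about 14.3 s of the 42 s. No verdict is reported.

I lifted it straight up about 37 mm against the rollers and drew it about 110 mm out to the front of the rail. Then I lowered it tilted into the pot until the edge stood on the bottom, and tipped it onto the cut-down rim with about 2 N before letting go.

The last checks, from both cameras with the gripper backed off:

| Item | Measured | Required |
|---|---|---|
| Edge from pot centre, away from the cut-down side | +17 mm | −3 to +34 mm |
| Head toward the cut-down side | about 52 mm | over 25 mm |
| Sideways offset along the chisel | about 3 mm | head within 35 mm |
| Lean | about 0.4 rad | under 0.55 rad |
| Other chisel, shift of its head | about 1 mm (top view) | under 10 mm |

- **Pot:** it looked upright and unmoved in the pictures. The last rim fit put its centre about 3 mm off the first one, but that fit left out part of the low side, so it is not a like-for-like comparison.
- **Other chisel:** the side view put its head about 5 mm from the start value in y. I took that as view bias, since that camera sees only one face of it.
- **Tape measure and sanding block:** I did not measure them again at the end. The gripper never went near them.
- **Grip:** the jaws read 14.8 mm on the 17 mm shank, but the chisel was centred and parallel in the hand. I saw no slip.

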